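Hold the spring clip open around the menu card's edge

TASK

Pick up the big red spring clip by squeezing its two handles together so that its jaws spread, and bring it from the side to the menu card in the flag stand. Finish while still holding the clip well open, its jaws on either side of the card's free upright edge, about half-way up and clear of the card, so that I can slip today's special in beside it: do not put the clip down, let go or let it close. Do not shift the card stand, and leave the sugar bowl, tumblers, portafilter and tamper where they are.

Things in the scene. Friction and masses are not known exactly. Their poses are not given: they have to be found in the camera images.
- clip: Big red spring clip (peg type, 2 mirror-image halves, 55 to 115 g) lying with its hinge pin upright, 40 mm tall, 110 mm long. Origin: pin axis at the underside; x from handles to jaws on the centre line, y to the left half, z up. Jaws: hollow arms ending in inward lips at x = 43 to 50 mm, which meet when closed; fully open the lips are 26 mm apart, 52 mm over the outsides
- clip_grip (a point): where to squeeze: centre line between the handles, x = -42 mm, 20 mm over the clip's underside. Handles: flat plates from x = -20 to -62 mm, 38 mm tall; closed they splay towards their ends, 51 mm over the outsides at x = -50, 54 mm at the ends; fully squeezed they are parallel, 24 mm over the outsides, against a stop. About 5 N a side starts it, 10 N opens it fully
- clip_left (a joint): opening angle of the clip's left half: 0 closed, 0.25 rad fully open (at the stop); the spring closes it
- clip_right (a joint): the same for the right half; it always equals the left
- lip_left (a point): inner face of the left jaw's lip at its end, 48 mm from the pin at rest, half-way up the clip (20 mm over its underside)
- lip_right (a point): the same point on the right jaw's lip
- card_stand: Flag stand, loose, 0.7 kg: wooden base 60 x 90 x 18 mm (x, y, z), brass post 12 mm thick, 143 mm tall at y = +36 mm, stiff white menu card 4 mm thick, upright in the plane x = 0, from the post to its free upright edge at y = -55 mm, 45 to 125 mm above the counter. Origin: centre of the base's underside; x square to the card, y from free edge to post, z up
- card_edge (a point): middle of the card's free upright edge, 85 mm above the counter; the jaws come over this edge moving along the stand's +y
- sugar_bowl: white sugar bowl with a blue lid, 80 mm across, 79 mm tall; origin at its underside; leave alone. It and the card stand may have changed places.
- portafilter: chrome portafilter, cup 74 mm across and 48 mm tall, black handle along its y to 175 mm from the cup's axis; origin under the cup; leave alone
- tamper: matte black tamper standing on its 58 mm foot, 88 mm tall; origin at its underside; leave alone
- tumbler0: glass espresso tumbler, 58 mm across, 62 mm tall, one of a row of four beyond the clip; leave alone
- tumbler1: glass espresso tumbler, 58 mm across, 62 mm tall, one of a row of four beyond the clip; leave alone
- tumbler2: glass espresso tumbler, 58 mm across, 62 mm tall, one of a row of four beyond the clip; leave alone
- tumbler3: glass espresso tumbler, 58 mm across, 62 mm tall, one of a row of four beyond the clip; leave alone
Things that resemble listed ones, but are neither listed nor needed, are in the scene too. Leave any orange or pink look-alike of the card_stand alone.

How it is judged:
By the outcome, as a careful person would: the job done as asked, in the order asked, and still so for the second after the job is handed in, while the arm keeps its last pose, push and grip.
It also fails if it takes over 35 s, if anything falls off the work surface, if the arm or the gripper's body presses on something with over 40 N, if the wrist force passes 120 N, or if a joint passes its speed limit or range.

ROBOT

A 7-joint arm with a two-finger parallel gripper is mounted at the origin on the work surface. World frame = base frame: x ahead of the robot, y to its left, z up, the work surface at z = 0. Lengths are in m, angles in rad, forces in N, time in s.
With the tool pointing down it reaches from about 0.425 to 0.875 m from the base axis. Payload 8.4 kg.
Tool frame: the origin (TCP) lies between the finger pads; the fingertips stand 14 mm ahead of it and the grasp point (between the pads) lies 5 mm behind it; z points along the fingers, y is the line along which they close (so a half turn about z gives the same grasp; the last joint's range is limited). The gripper opens to 85 mm and grips with 20 to 120 N. Pads are 22 mm wide; open, the fingers measure 114 mm over their backs; the gripper's body (76 mm by 85 mm) begins 54 mm behind the grasp point. The pads swing forward as they close: fully open they stand 13 mm farther back than shut.
Start: joints at [1.052, 0.333, 0.04, 1.465, -0.013, 1.343, -0.059], TCP at [0.265, -0.594, 0.218] pointing down, gripper open.
Joint ranges: [-2.58, 2.58], [-0.38, 2.09], [-1.3, 1.39], [0.25, 2.4], [-1.5, 4.64], [0.08, 2.09], [-2.65, 2.65]. Speed limits (rad/s): [2.22, 2.22, 2.79, 2.79, 3.14, 3.14, 3.14].

INTERFACE

Orientations are given as a unit quaternion [w, x, y, z].
In Python, from workcell import ctrl, solve_ik, read_state, optics gives the robot as it stands. Calls block until the motion is done:
- ctrl.move_ptp(position, orientation): joint-space move of the TCP to a pose.
- ctrl.move_linear(position, frame=None, v=0.15, max_force=None): straight line of the TCP; frame=None keeps the orientation; v is the mean speed in m/s. With max_force (N) it stops when the force on the tool has changed by that much, and returns True; else False.
- ctrl.set_joints(angles): joint-space move.
- ctrl.command_gripper(opening, squeeze=None): opening from 0.0 (shut) to 1.0 (fully open); squeeze is the grip in N (None keeps the last); returns when the fingers have stopped.
- ctrl.pause(seconds).
- solve_ik(position, orientation): joint angles nearest the present ones, or None.
- read_state(): the state.
- optics.snapshot(name): name is "scene" or "top" or "wrist"; returns the picture (480x640x3 uint8, red, green, blue); there is no depth.
- optics.get_calibration(name): a dict with "mtx" (3x3 intrinsics, pixels), "pose" (4x4, takes a point from camera to world coordinates); the wrist camera has in their place "hand_eye" (4x4, takes a point from camera to tool coordinates, whose origin is the TCP and whose axes are the flange's). Camera axes: x right, y up, looking along -z (the intrinsics and any distortion apply to the point x, -y, -z); pixel columns grow to the right and rows downward; lengths in m; the calibration is good to about 2 mm. A picture is of the moment at which its call begins: read the wrist's pose just before it. get_calibration takes no time and is no camera call.
A pose or a line that the arm cannot do raises ctrl.MotionError and nothing moves.
- ctrl.sign_off(): hands the job in; it is judged then, once.
The state is a dict: "t": time; "qpos": joint angles; "joint_velocities": joint speeds; "tau": joint torques, N m; "tool_pos": TCP position; "eef_rot": TCP orientation; "ft_force": force on the tool from outside, world axes, zero at the start; "torque": the same for the moment, N m; "grip_width": opening from 0.0 (shut) to 1.0 (fully open); "grasp_force": force on a finger pad.
Only numpy, scipy, OpenCV 4.12 (cv2) and the standard library are available. Lean on these libraries where they do the work, as an engineer would, in place of code of your own. Each camera call takes 0.05 s, during which the arm holds its last target. There are 200 camera calls.

## Working session

There is one attempt and no reset: what is moved stays moved. The work goes in short steps, each a Python script; the robot and the scene stay as the last script left them, time stands still between calls to the robot, and variables do not carry over. Pictures are saved under pics/ and viewed, at most 10 in all, crops included, and the job is handed in when it is done.

```bash
ls; mkdir -p pics
python3 - <<'E'
from workcell import ctrl, solve_ik, read_state, optics
import cv2
for n in ("scene","top"):
    im=optics.snapshot(n); cv2.imwrite(f"pics/{n}0.png",im[:,:,::-1])
    c=optics.get_calibration(n); print(n,{k:(v.round(4).tolist() if hasattr(v,'round') else v) for k,v in c.items()})
c=optics.get_calibration("wrist"); print(c)
s=read_state(); print(s)
E
```

```text
pics
scene {'mtx': [[528.9442, 0.0, 321.6139], [0.0, 528.9442, 236.0485], [0.0, 0.0, 1.0]], 'pose': [[0.2597, -0.6905, 0.6751, 1.3114], [0.9657, 0.1889, -0.1783, -0.1971], [-0.0044, 0.6983, 0.7158, 0.8307], [0.0, 0.0, 0.0, 1.0]]}
top {'mtx': [[450.5294, 0.0, 321.9713], [0.0, 450.5294, 235.4749], [0.0, 0.0, 1.0]], 'pose': [[0.0058, 0.9941, -0.1081, 0.5059], [-0.9997, 0.0084, 0.0235, 0.0123], [0.0243, 0.108, 0.9939, 1.1555], [0.0, 0.0, 0.0, 1.0]]}
{'mtx': array([[395.88415764,   0.        , 319.86985538],
       [  0.        , 395.88415764, 233.98915053],
       [  0.        ,   0.        ,   1.        ]]), 'hand_eye': array([[ 2.35673177e-04,  9.45381805e-01,  3.25965010e-01,
         8.44549339e-02],
       [ 9.99999972e-01, -2.20776879e-04, -8.26920832e-05,
        -7.88368058e-04],
       [-6.21005318e-06,  3.25965021e-01, -9.45381830e-01,
        -1.54531600e-01],
       [ 0.00000000e+00,  0.00000000e+00,  0.00000000e+00,
         1.00000000e+00]])}
{'t': 0.1, 'qpos': array([ 1.0517813 ,  0.33384887,  0.03984653,  1.46616489, -0.01340897,
        1.34327578, -0.05851085]), 'joint_velocities': array([ 9.77864632e-06,  2.85972423e-05, -9.68391576e-04, -2.03664119e-03,
        1.30458652e-03, -6.75574034e-04,  7.75251749e-04]), 'tau': array([ 4.41606593e-03, -6.60017753e+01,  1.37057316e+00, -4.06470358e+01,
        1.70999084e-02,  8.95444216e-03, -2.58838259e-05]), 'tool_pos': array([ 0.26476036, -0.59317973,  0.21741303]), 'eef_rot': array([-6.90689212e-04,  9.78050246e-01,  2.08367953e-01, -1.87310333e-04]), 'ft_force': array([-0.60480675, -0.11081467,  0.34340075]), 'torque': array([-0.02826632,  0.02343216, -0.00488616]), 'grasp_force': 0.0, 'grip_width': 1.0020044285789467}
```

View pics/top0.png

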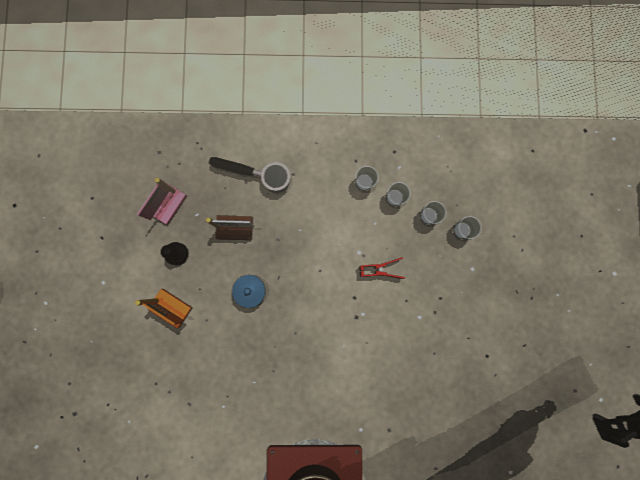

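View pics/scene0.png

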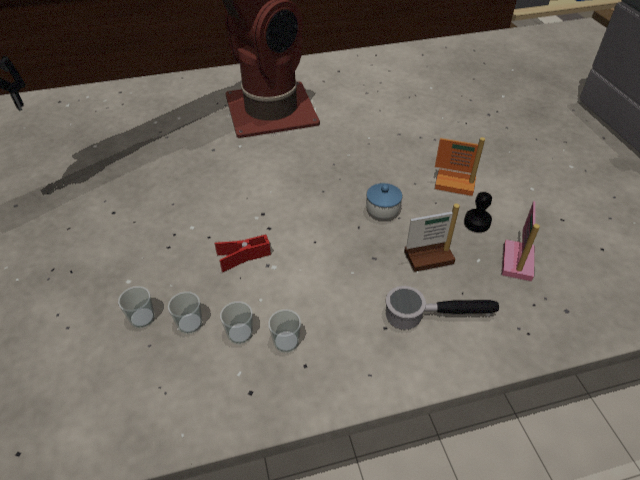

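Three flag stands are visible in top: brown with a white card at (232,227), orange at (170,307) and pink at (162,202). The brown one fits, since the other two are the named look-alikes. The clip is at (380,270), with its handles to the right (splayed, 402,258/403,278). I'll confirm with enlarged crops.

Run:
```python
import cv2,numpy as np
t=cv2.imread("pics/top0.png");s=cv2.imread("pics/scene0.png")
def c(im,x,y,k): return cv2.resize(im[y:y+300//k,x:x+400//k],(400,300),interpolation=cv2.INTER_CUBIC)
a=np.vstack([np.hstack([c(t,350,250,6),c(t,200,205,6)]),np.hstack([c(s,203,220,5),c(s,390,200,4)])])
cv2.imwrite("pics/crop0.png",a)
```

```text
(no output)
```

View pics/crop0.png

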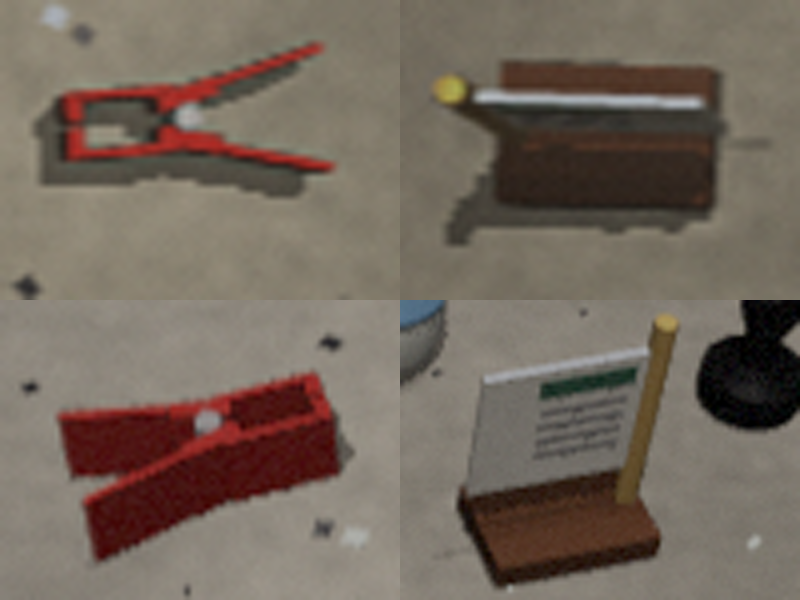

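```bash
cat > h.py <<'E'
import numpy as np
from workcell import ctrl, solve_ik, read_state, optics
from scipy.spatial.transform import Rotation as R
def pose(n):
    c=optics.get_calibration(n)
    if "pose" in c: return c["mtx"],c["pose"]
    s=read_state(); T=np.eye(4); q=s["eef_rot"]
    T[:3,:3]=R.from_quat(np.r_[q[1:],q[0]]).as_matrix(); T[:3,3]=s["tool_pos"]
    return c["mtx"],T@c["hand_eye"]
def ray(mtx,T,u,v,z):
    d=np.linalg.solve(mtx,[u,v,1.]); d=T[:3,:3]@(d*[1,-1,-1]); o=T[:3,3]
    return o+d*(z-o[2])/d[2]
def proj(mtx,T,p):
    q=T[:3,:3].T@(np.asarray(p)-T[:3,3]); q=mtx@(q*[1,-1,-1]); return q[:2]/q[2]
def quat(xdir):  # tool x axis along world heading (rad), z down
    c,s=np.cos(xdir),np.sin(xdir)
    q=R.from_matrix(np.array([[c,s,0],[s,-c,0],[0,0,-1.]])).as_quat(); return np.r_[q[3],q[:3]]
E
python3 - <<'E'
from h import *
P={"top":dict(pin=(381,269.2,.04),hL=(402.8,277.8-0,.04),hR=(402.8,257.5,.04),hL2=(404.8,277.8,.04),jR=(360.2,266.3,.04),jL=(360.9,276.3,.04),
 post=(208.4,220,.143),cardfree=(250,221.8,.125),b1=(216.5,215.3,.018),b2=(252.5,216.3,.018),b3=(251.8,239.5,.018),b4=(216.2,239,.018),
 bowl=(249,291,.07),tum=(366,174,.062),tum3=(467,224,.062),tum2=(433,208,.062),tamper=(172,248,.088),porta=(275,177,.048),portah=(211,161,.03)),
"scene":dict(pin=(244.6,244.2,.04),post=(456.2,205.5,.143),cardfree=(411,220,.125))}
for n in P:
    m,T=pose(n)
    for k,(u,v,z) in P[n].items(): print(n,k,ray(m,T,u,v,z).round(4))
E
```

```text
top pin [ 0.5444 -0.161   0.04  ]
top hL [ 0.5235 -0.215   0.04  ]
top hR [ 0.5738 -0.2157  0.04  ]
top hL2 [ 0.5235 -0.22    0.04  ]
top jR [ 0.5512 -0.1094  0.04  ]
top jL [ 0.5266 -0.111   0.04  ]
top post [0.649  0.2447 0.143 ]
top cardfree [0.6482 0.1536 0.125 ]
top b1 [0.6789 0.2534 0.018 ]
top b2 [0.6772 0.1623 0.018 ]
top b3 [0.6179 0.1627 0.018 ]
top b4 [0.6184 0.2523 0.018 ]
top bowl [0.4894 0.1597 0.07  ]
top tum [ 0.7794 -0.1222  0.062 ]
top tum3 [ 0.6564 -0.3716  0.062 ]
top tum2 [ 0.6955 -0.2879  0.062 ]
top tamper [0.5893 0.3405 0.088 ]
top porta [0.7726 0.1044 0.048 ]
top portah [0.8165 0.2691 0.03  ]
scene pin [ 0.5465 -0.1592  0.04  ]
scene post [0.6519 0.2449 0.143 ]
scene cardfree [0.6496 0.1552 0.125 ]
```

Everything checks out: the base measures 60x90 mm and card to post 91 mm. I'll move above the grip and look with the wrist camera.

Run:
```python
from h import *
import cv2
h=np.pi/2+.09
for hh in (h,h-np.pi): print(hh, solve_ik([.549,-.202,.16],quat(hh)), solve_ik([.6475,0.07,.08],quat(hh)))
ctrl.move_ptp([.549,-.202,.16],quat(h))
m,T=pose("wrist"); im=optics.snapshot("wrist"); np.save("T1.npy",T)
for n,p in dict(pin=[.545,-.16,.04],jaw=[.539,-.110,.04],hl=[.5235,-.22,.04],hr=[.5738,-.2157,.04]).items(): print(n,proj(m,T,p).round(1))
cv2.imwrite("pics/w1.png",im[:,:,::-1]); print(read_state()["t"],read_state()["tool_pos"])
```

```text
1.6607963267948966 [ 0.6258016   0.27023949 -0.41268782  1.6862852   0.11473496  1.20898287
  0.275756  ] [ 0.29024985  0.51376665 -0.62094171  1.58962134  0.31986478  1.14170638
 -0.31384434]
-1.4807963267948965 [-0.65772826  0.47226341  1.22396871  1.74568995 -0.46627114  1.25851845
 -2.37066741] [ 0.5846389   0.70514465 -1.09822094  1.57502569  0.64929214  1.26794722
  2.61400343]
pin [320.2 160. ]
jaw [317.7  81.7]
hl [284.1 239. ]
hr [352.6 239.1]
1.925 [ 0.54853399 -0.203915    0.16003448]
```

View pics/w1.png

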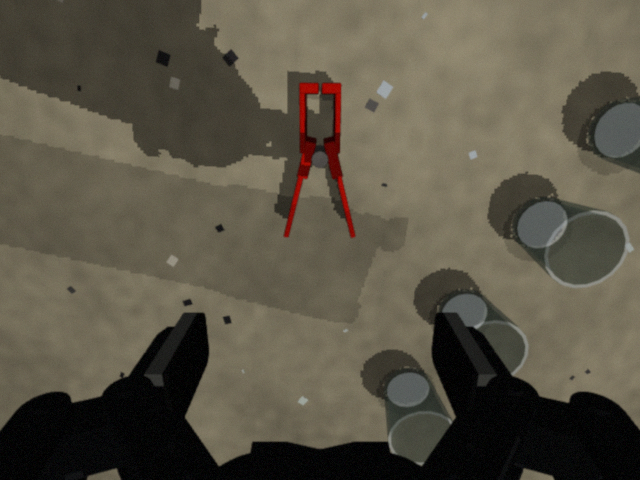

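The wrist view confirms the clip: pin (320,158), jaws' middle (320,85), handle ends (287,236) and (352,236). It's aligned with the tool, so I'm going down to squeeze.

Run:
```python
from h import *
import cv2
def st(l):
    s=read_state(); print(l,round(s["t"],2),s["tool_pos"].round(4),s["ft_force"].round(1),round(s["grip_width"],3),round(s["grasp_force"],1))
print(ctrl.move_linear([.549,-.202,.018],v=.1,max_force=12)); st("down")
ctrl.command_gripper(.62,35); st("g1")
ctrl.command_gripper(.4,35); st("g2")
ctrl.command_gripper(.2,35); ctrl.pause(.2); st("g3")
T=pose("wrist")[1]; im=optics.snapshot("wrist"); cv2.imwrite("pics/w2.png",im[:,:,::-1])
```

```text
False
down 3.49 [ 0.5495 -0.2022  0.0187] [ 0.1  0.5 -0.7] 1.003 0.0
g1 3.92 [ 0.549  -0.202   0.0181] [-0.1 -0.2  0.1] 0.622 0.0
g2 4.24 [ 0.5498 -0.2025  0.019 ] [-0.2 -0.5  6.8] 0.406 7.5
g3 4.71 [ 0.5503 -0.2029  0.0197] [-1.8 -1.2 10.5] 0.235 34.8
```

View pics/w2.png

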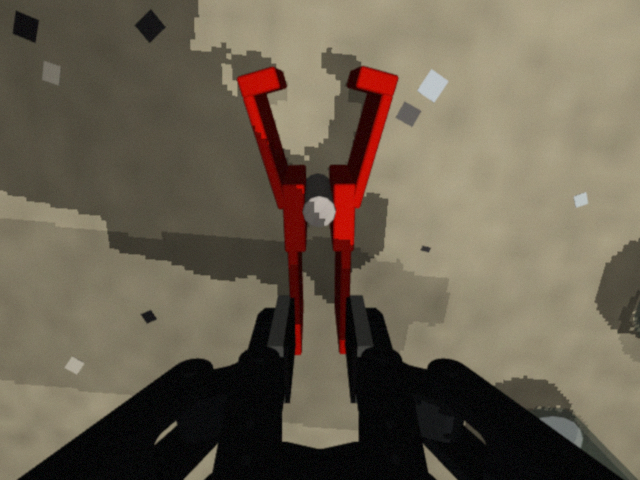

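The clip is fully open: lips (283,78)/(354,78), pin (319,211), grip centred. I'll measure the lips in the tool frame, lift and go to a stand-off in front of the card edge.

Run:
```python
from h import *
import cv2
m,T=pose("wrist"); s=read_state()
Tt=T@np.linalg.inv(optics.get_calibration("wrist")["hand_eye"])
pl=[np.linalg.inv(Tt)@np.r_[ray(m,T,*uv,.04),1] for uv in ((283,76),(354,76),(319,211))]
print(np.round(pl,4))
def st(l):
    s=read_state(); print(l,round(s["t"],2),s["tool_pos"].round(4),s["ft_force"].round(1),round(s["grip_width"],3),round(s["grasp_force"],1))
p=s["tool_pos"]
ctrl.move_linear([p[0],p[1],.085],v=.08); st("lift")
ctrl.move_linear([.6475,.02,.085],quat(np.pi/2-.012),v=.12); ctrl.pause(.2); st("pre")
m,T=pose("wrist")
for n in ("wrist","scene"): cv2.imwrite(f"pics/{n}3.png",optics.snapshot(n)[:,:,::-1])
for z in (.125,.085): print(proj(m,T,[.6485,.155,z]).round(1))
```

```text
[[ 9.13e-02 -1.15e-02 -2.05e-02  1.00e+00]
 [ 9.13e-02  1.08e-02 -2.05e-02  1.00e+00]
 [ 4.73e-02 -2.00e-04 -2.04e-02  1.00e+00]]
lift 5.75 [ 0.5498 -0.2028  0.0844] [-0.4  0.2 -2. ] 0.231 34.2
pre 8.12 [0.6475 0.0196 0.085 ] [ 0.4 -0.4 -0.4] 0.236 34.2
[ 317.1 -132.3]
[317.9 -65.3]
```

View pics/wrist3.png

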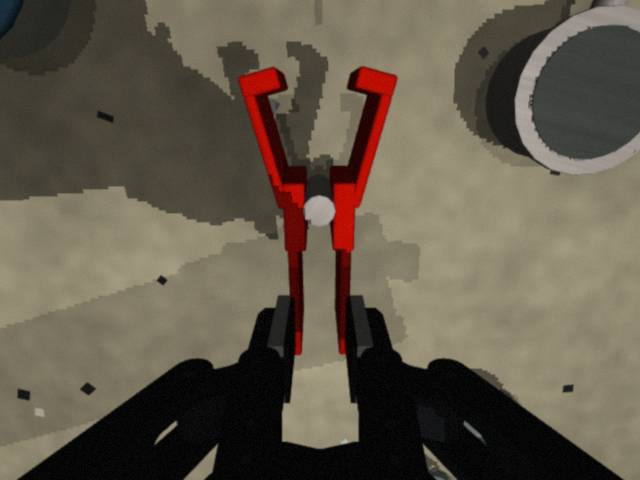

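View pics/scene3.png

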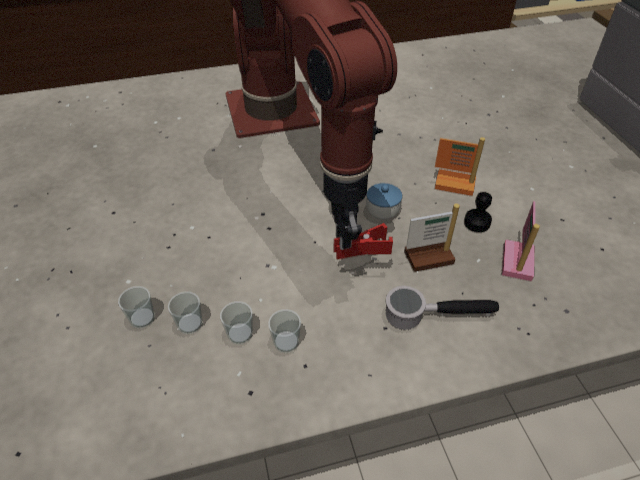

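The wrist view shows the clip held open and level in the hand. In scene, the lips at (390,245) are short of the card edge (410,240). I'm going over the edge along +y with a force guard.

Run:
```python
from h import *
import cv2
def st(l):
    s=read_state(); print(l,round(s["t"],2),s["tool_pos"].round(4),s["ft_force"].round(1),round(s["grip_width"],3),round(s["grasp_force"],1))
print(ctrl.move_linear([.6475,.075,.085],v=.05,max_force=5)); ctrl.pause(.3); st("in")
m,T=pose("wrist")
im={n:optics.snapshot(n)[:,:,::-1] for n in ("wrist","scene","top")}
for n in im: cv2.imwrite(f"pics/{n}4.png",im[n])
c=lambda a,x,y,k: cv2.resize(a[y:y+300//k,x:x+400//k],(400,300),interpolation=cv2.INTER_CUBIC)
w=im["wrist"][0:300,120:520]
cv2.imwrite("pics/crop4.png",np.vstack([np.hstack([w,c(im["top"],205,200,5)]),np.hstack([c(im["scene"],355,200,4),c(im["scene"],390,215,6)])]))
print(proj(m,T,[.6485,.155,.125]),proj(*pose("top"),[.6485,.155,.125]))
```

```text
False
in 9.78 [0.6475 0.0748 0.085 ] [ 0.2 -0.5 -0.3] 0.236 34.2
[319.76417706 115.59213898] [249.3901967  221.68133972]
```

View pics/crop4.png

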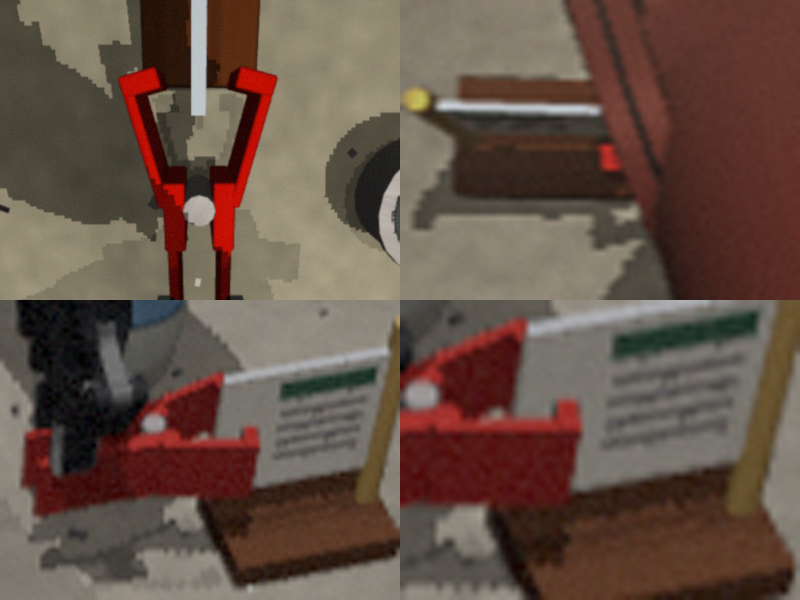

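The card edge top sits at about (318,115) in the wrist picture, exactly as predicted. It is centred between the lips (inner ends near 281 and 357), with a clear gap each side and the lips about 12 mm past the edge at mid-height. There's no contact force, so I'm handing in.

```bash
python3 -c "
from workcell import ctrl; print(ctrl.sign_off())"
```

```text
the job is handed in; nothing more can be done
None
```

The job is handed in: the arm is holding the clip fully open with its jaws either side of the card's free edge at mid-height, clear of the card, and nothing else was touched; the clock read about 10 s.

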